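# Mirror a row of printed coupons into the inspection tray

## Task

Move the four printed coupons from the black print carrier into the four bays of the green inspection tray, one per bay, in reverse order: the coupon at the left end of the carrier goes to the right end of the tray, the second from the left goes to the second from the right, and so on (the coloured rafts left on the carrier show the original row). Set each one down standing on the bay's floor; do not drop a coupon or knock one over.

Things in the scene. Friction and masses are not known exactly. Their poses are not given: they have to be found in the camera images.
- carrier: fixed flat black print-carrier strip, 74 mm (its x) by 256 mm (its y), 8.5 mm high, a binder clip at each end; four coloured rafts in a row at its y = -93, -31, 31, 93 mm. Origin: centre of its underside, on the table. Left or right of the middle; its y axis points to the robot's left, within 0.3 rad of world y
- tray: fixed green-painted metal tray, 66 mm (its x) by 252 mm (its y), 12 mm high; walls, floor and three dividers 4 mm thick make a row of four bays, 58 mm square inside, centred at its x = 0, y = -93, -31, 31, 93 mm; empty at the start. Origin: centre of its underside, on the table; bay floor at z = 4 mm. On the other side from the carrier, y axis likewise within 0.3 rad of world y, to the left
- coupon_red: loose red 3D-printed lattice coupon, an upright cylinder 32 mm in diameter and 54 mm high, about 45 g, rigid, grippable anywhere on its side. Origin: centre of its underside, z axis up its own axis (yaw means nothing). At the start it stands on the red raft, free to lift off (not stuck)
- raft_red: fixed flat red disc, 44 mm in diameter and 3 mm thick, the printed raft under the red coupon; stays on the carrier and so shows where that coupon was. Origin: centre of its underside, 8.5 mm above the table (its top is 11.5 mm above the table)
- coupon_yellow: loose yellow 3D-printed lattice coupon, an upright cylinder 32 mm in diameter and 54 mm high, about 45 g, rigid, grippable anywhere on its side. Origin: centre of its underside, z axis up its own axis (yaw means nothing). At the start it stands on the yellow raft, free to lift off (not stuck)
- raft_yellow: fixed flat yellow disc, 44 mm in diameter and 3 mm thick, the printed raft under the yellow coupon; stays on the carrier and so shows where that coupon was. Origin: centre of its underside, 8.5 mm above the table (its top is 11.5 mm above the table)
- coupon_blue: loose blue 3D-printed lattice coupon, an upright cylinder 32 mm in diameter and 54 mm high, about 45 g, rigid, grippable anywhere on its side. Origin: centre of its underside, z axis up its own axis (yaw means nothing). At the start it stands on the blue raft, free to lift off (not stuck)
- raft_blue: fixed flat blue disc, 44 mm in diameter and 3 mm thick, the printed raft under the blue coupon; stays on the carrier and so shows where that coupon was. Origin: centre of its underside, 8.5 mm above the table (its top is 11.5 mm above the table)
- coupon_white: loose white 3D-printed lattice coupon, an upright cylinder 32 mm in diameter and 54 mm high, about 45 g, rigid, grippable anywhere on its side. Origin: centre of its underside, z axis up its own axis (yaw means nothing). At the start it stands on the white raft, free to lift off (not stuck)
- raft_white: fixed flat white disc, 44 mm in diameter and 3 mm thick, the printed raft under the white coupon; stays on the carrier and so shows where that coupon was. Origin: centre of its underside, 8.5 mm above the table (its top is 11.5 mm above the table)
Mind the look-alikes: they are no part of the job. Leave any pink look-alike of the coupon_yellow alone.

How it is judged (in metres and radians):
At the end, for the whole second after the job is handed in: Every coupon stands released, at rest and upright (within 0.1 rad) on the floor of the tray bay that mirrors its raft's place in the carrier's row (lowest carrier y to highest tray y), its centre within 14.5 mm of the bay's centre along each tray axis (x of coupon_red in the frame of tray between -0.0145 and 0.0145 m and z of coupon_red in the frame of tray between 0.001 and 0.007 m and angle between each of coupon_red, coupon_yellow, coupon_blue, coupon_white's own z axis and vertical below 0.1 rad and linear speed of each of coupon_red, coupon_yellow, coupon_blue, coupon_white below 0.02 m/s and contact force between each of coupon_red, coupon_yellow, coupon_blue, coupon_white and the fingers below 0.05 N and ((y of raft_red in the frame of carrier between -0.113 and -0.073 m and y of coupon_red in the frame of tray between 0.0785 and 0.1075 m) or (y of raft_red in the frame of carrier between -0.051 and -0.011 m and y of coupon_red in the frame of tray between 0.0165 and 0.0455 m) or (y of raft_red in the frame of carrier between 0.011 and 0.051 m and y of coupon_red in the frame of tray between -0.0455 and -0.0165 m) or (y of raft_red in the frame of carrier between 0.073 and 0.113 m and y of coupon_red in the frame of tray between -0.1075 and -0.0785 m)) and x of coupon_yellow in the frame of tray between -0.0145 and 0.0145 m and z of coupon_yellow in the frame of tray between 0.001 and 0.007 m and ((y of raft_yellow in the frame of carrier between -0.113 and -0.073 m and y of coupon_yellow in the frame of tray between 0.0785 and 0.1075 m) or (y of raft_yellow in the frame of carrier between -0.051 and -0.011 m and y of coupon_yellow in the frame of tray between 0.0165 and 0.0455 m) or (y of raft_yellow in the frame of carrier between 0.011 and 0.051 m and y of coupon_yellow in the frame of tray between -0.0455 and -0.0165 m) or (y of raft_yellow in the frame of carrier between 0.073 and 0.113 m and y of coupon_yellow in the frame of tray between -0.1075 and -0.0785 m)) and x of coupon_blue in the frame of tray between -0.0145 and 0.0145 m and z of coupon_blue in the frame of tray between 0.001 and 0.007 m and ((y of raft_blue in the frame of carrier between -0.113 and -0.073 m and y of coupon_blue in the frame of tray between 0.0785 and 0.1075 m) or (y of raft_blue in the frame of carrier between -0.051 and -0.011 m and y of coupon_blue in the frame of tray between 0.0165 and 0.0455 m) or (y of raft_blue in the frame of carrier between 0.011 and 0.051 m and y of coupon_blue in the frame of tray between -0.0455 and -0.0165 m) or (y of raft_blue in the frame of carrier between 0.073 and 0.113 m and y of coupon_blue in the frame of tray between -0.1075 and -0.0785 m)) and x of coupon_white in the frame of tray between -0.0145 and 0.0145 m and z of coupon_white in the frame of tray between 0.001 and 0.007 m and ((y of raft_white in the frame of carrier between -0.113 and -0.073 m and y of coupon_white in the frame of tray between 0.0785 and 0.1075 m) or (y of raft_white in the frame of carrier between -0.051 and -0.011 m and y of coupon_white in the frame of tray between 0.0165 and 0.0455 m) or (y of raft_white in the frame of carrier between 0.011 and 0.051 m and y of coupon_white in the frame of tray between -0.0455 and -0.0165 m) or (y of raft_white in the frame of carrier between 0.073 and 0.113 m and y of coupon_white in the frame of tray between -0.1075 and -0.0785 m))); the robot touches nothing.
It fails at once if a coupon is knocked over (tilted more than 0.7 rad) (angle between any of coupon_red, coupon_yellow, coupon_blue, coupon_white's own z axis and vertical above 0.7 rad).
It fails at once if a coupon is dropped or thrown (faster than 0.75 m/s while not held, as after a fall of 30 mm) ((linear speed of coupon_red above 0.75 m/s and contact force between coupon_red and the fingers below 0.05 N) or (linear speed of coupon_yellow above 0.75 m/s and contact force between coupon_yellow and the fingers below 0.05 N) or (linear speed of coupon_blue above 0.75 m/s and contact force between coupon_blue and the fingers below 0.05 N) or (linear speed of coupon_white above 0.75 m/s and contact force between coupon_white and the fingers below 0.05 N)).
It also fails if it takes over 104 s, if anything falls off the work surface, if the arm or the gripper's body presses on something with over 40 N, if the wrist force passes 120 N, or if a joint passes its speed limit or range.

## Robot

A 6-joint arm with a two-finger parallel gripper is mounted at the origin on the work surface. World frame = base frame: x ahead of the robot, y to its left, z up, the work surface at z = 0. Lengths are in m, angles in degrees, forces in N, time in s.
With the tool pointing down it reaches from about 0.325 to 0.85 m from the base axis. Payload 15.5 kg.
Tool frame: the origin (TCP) lies at the very end of the fingers, on their centre line; the grasp point (between the pads) lies arm.grip_depth behind it (arm.grip_depth is the distance from the TCP to the grasp point, in m); z points along the fingers, y is the line along which they close (so a half turn about z gives the same grasp; the last joint's range is limited). The gripper opens to 91 mm and grips with 3 to 60 N. Pads are 32 mm wide; open, the fingers measure 118 mm over their backs; the gripper's body (76 mm by 178 mm) begins 60 mm behind the grasp point.
Start: joints at [-80.873, 28.281, 77.091, -0, 74.628, -5.472], TCP at [0.158, -0.605, 0.214] pointing down, gripper open.
Joint ranges: [-166.48, 166.48], [-47.26, 123.95], [12.59, 153.08], [-70.14, 250.14], [6.76, 159.57], [-176.63, 176.63]. Speed limits (degrees/s): [108.29, 108.29, 147.25, 172.46, 172.46, 172.46].

## Interface

Orientations are given as a 3x3 rotation matrix whose columns are the frame's x, y, z axes.
In Python, from rig import arm gives the robot as it stands. Calls block until the motion is done:
- arm.move_to(position, orientation): joint-space move of the TCP to a pose.
- arm.move_l(position, orientation=None, feed=0.15): straight line of the TCP; orientation=None keeps the orientation; feed is the mean speed in m/s.
- arm.move_joints(angles): joint-space move.
- arm.grip(opening): finger opening in m; the grip force is fixed at half the most; returns when the fingers have stopped.
- arm.sleep(seconds).
- arm.solve_ik(position, orientation): joint angles nearest the present ones, or None.
- arm.snapshot(name): name is "scene" or "top" or "wrist"; returns the picture (420x560x3 uint8, red, green, blue); there is no depth.
- arm.get_calibration(name): a dict with "intrinsics" (3x3 intrinsics, pixels), "k1" (the pictures are not rectified: a ray, as slopes to the right and down, at radius r is drawn at 1 + k1 r^2 times it, then the intrinsics apply), "cam_to_world" (4x4, takes a point from camera to world coordinates). Camera axes: x right, y down, z forward; pixel columns grow to the right and rows downward; lengths in m; the calibration is good to about 2 mm. A picture is of the moment at which its call begins: read the wrist's pose just before it. get_calibration takes no time and is no camera call; for the wrist camera it gives the pose at the moment of the call.
A pose or a line that the arm cannot do raises arm.Unreachable and nothing moves.
- arm.sign_off(): hands the job in; it is judged then, once.
Readings, each from a call of its own:
- arm.current_t(): time.
- arm.current_joint_positions(): joint angles.
- arm.current_dq(): joint speeds.
- arm.current_tau(): joint torques, N m.
- arm.current_ee_pos(): TCP position.
- arm.current_tool_rot(): TCP orientation.
- arm.current_force(): force on the tool from outside, world axes, zero at the start.
- arm.current_torque(): the same for the moment, N m.
- arm.current_width(): finger opening in m.
- arm.current_grasp_force(): force on a finger pad.
Only numpy, scipy, OpenCV 4.12 (cv2) and the standard library are available. Lean on these libraries where they do the work, as an engineer would, in place of code of your own. Each camera call takes 0.05 s, during which the arm holds its last target. There are 200 camera calls.

## Working session

There is one attempt and no reset: what is moved stays moved. The work goes in short steps, each a Python script; the robot and the scene stay as the last script left them, time stands still between calls to the robot, and variables do not carry over. Pictures are saved under pics/ and viewed, at most 14 in all, crops included, and the job is handed in when it is done.

```bash
mkdir -p pics; python3 - <<'E'
from rig import arm
import cv2,numpy as np
for n in("scene","top"):
    im=arm.snapshot(n); cv2.imwrite(f"pics/{n}0.png",im[:,:,::-1]); c=arm.get_calibration(n); print(n,np.round(c["intrinsics"],1).tolist(),c["k1"],np.round(c["cam_to_world"],3).tolist())
print(arm.grip_depth,arm.current_t(),arm.current_width(),arm.current_tool_rot())
E
```

```text
scene [[472.3, 0.0, 275.4], [0.0, 472.3, 210.4], [0.0, 0.0, 1.0]] -0.07447210535594065 [[-0.428, 0.659, -0.619, 1.133], [0.904, 0.312, -0.294, 0.278], [-0.0, -0.685, -0.729, 0.789], [0.0, 0.0, 0.0, 1.0]]
top [[472.3, 0.0, 278.7], [0.0, 472.3, 212.0], [0.0, 0.0, 1.0]] -0.16529475164770382 [[0.017, -0.996, 0.084, 0.428], [-1.0, -0.018, -0.007, -0.002], [0.009, -0.083, -0.996, 1.015], [0.0, 0.0, 0.0, 1.0]]
0.0188 0.1 0.09130846823531523 [[ 9.67707728e-01  2.52074816e-01 -2.00661997e-04]
 [ 2.52074884e-01 -9.67707128e-01  1.08059201e-03]
 [ 7.82079859e-05 -1.09627908e-03 -9.99999396e-01]]
```

View pics/top0.png

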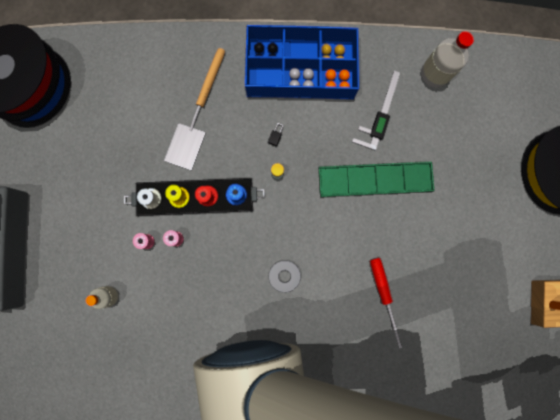

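View pics/scene0.png

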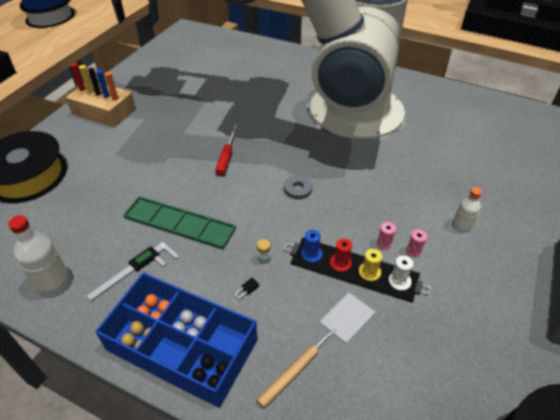

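The top view shows, left to right, white (148,198), yellow (177,195), red (206,195) and blue (236,194) on the carrier. The tray is at (376,180).

Yellow candidates are the spool-shaped coupon on the carrier's yellow raft (177,195), the yellow-capped jar standing alone (278,170), and the pink look-alikes at (143,241) and (173,239). The one on the carrier fits the description. I'll confirm that with wrist close-ups.

```bash
cat > h.py <<'E'
from rig import arm
import cv2,numpy as np
def shot(n):
    c=arm.get_calibration(n); return arm.snapshot(n),c
def ray(c,px):
    K=np.array(c["intrinsics"]);T=np.array(c["cam_to_world"])
    d=(np.asarray(px,float)-K[:2,2])/[K[0,0],K[1,1]]; rd=np.hypot(*d); r=rd
    for _ in range(20): r=rd/(1+c["k1"]*r*r)
    d=d*(r/rd if rd>0 else 1)
    return T[:3,3],T[:3,:3]@np.r_[d,1]
def plane(c,px,z):
    o,d=ray(c,px); return o+d*(z-o[2])/d[2]
def tri(obs):   # [(c,px),...] least-squares ray intersection
    A=0;b=0
    for c,p in obs:
        o,d=ray(c,p); d=d/np.linalg.norm(d); P=np.eye(3)-np.outer(d,d); A=A+P; b=b+P@o
    return np.linalg.solve(A,b)
def rot(a):  # tool down, closing axis y at angle a (rad) in world
    y=np.array([np.cos(a),np.sin(a),0]); z=np.array([0,0,-1.]); return np.c_[np.cross(y,z),y,z]
def save(n,im): cv2.imwrite(f"pics/{n}.png",im[:,:,::-1])
E
python3 - <<'E'
from h import *
im,c=shot("top")
for n,p,z in[("white",(148,198),.06),("yellow",(177,195),.06),("red",(206,195),.06),("blue",(236,194),.06),("tl",(319,168),.012),("tr",(431,163),.012),("br",(433,191),.012),("bl",(321,197),.012),("pink",(143,241),.05),("pink",(173,239),.05),("jar",(278,170),.03)]:
    print(n,np.round(plane(c,p,z)[:2],3))
w,cw=shot("wrist"); print(np.round(cw["cam_to_world"],3).tolist(),np.round(cw["intrinsics"],0).tolist(),cw["k1"])
for x,y in[(.55,.18),(.58,-.21)]:
  for a in(0,np.pi): print(arm.solve_ik([x,y,.25],rot(a)))
E
```

```text
white [0.532 0.261]
yellow [0.539 0.2  ]
red [0.54 0.14]
blue [0.543 0.079]
tl [ 0.609 -0.094]
tr [ 0.626 -0.342]
br [ 0.564 -0.346]
bl [ 0.546 -0.099]
pink [0.444 0.27 ]
pink [0.45  0.207]
jar [ 0.6   -0.006]
[[0.252, -0.924, -0.286, 0.24], [-0.968, -0.241, -0.074, -0.584], [-0.0, 0.296, -0.955, 0.385], [0.0, 0.0, 0.0, 1.0]] [[343.0, 0.0, 279.0], [0.0, 343.0, 216.0], [0.0, 0.0, 1.0]] -0.07214351776862853
[ 1.22105731e+01  2.26282792e+01  8.09408767e+01 -2.54444375e-14
  7.64308441e+01  1.22105731e+01]
[ 1.22105731e+01  2.26282792e+01  8.09408767e+01 -2.54444375e-14
  7.64308441e+01 -1.67789427e+02]
[-2.54483418e+01  2.58454196e+01  7.54717459e+01 -2.54444375e-14
  7.86828345e+01 -2.54483418e+01]
[-2.54483418e+01  2.58454196e+01  7.54717459e+01 -2.54444375e-14
  7.86828345e+01  1.54551658e+02]
```

```bash
python3 - <<'E'
from h import *
import pickle
D={}
for n,p in[("t1",(.585,-.25,.25)),("t2",(.585,-.16,.25)),("c2",(.54,.08,.25)),("c1",(.54,.17,.25))]:
    arm.move_to(p,rot(0)); arm.sleep(.3); D[n]=shot("wrist")
pickle.dump(D,open("d.pkl","wb")); print(arm.current_t())
v=np.vstack([np.hstack([D["t1"][0],D["t2"][0]]),np.hstack([D["c1"][0],D["c2"][0]])])
save("wrist1",cv2.resize(v,(800,600)))
E
```

```text
5.475
```

View pics/wrist1.png

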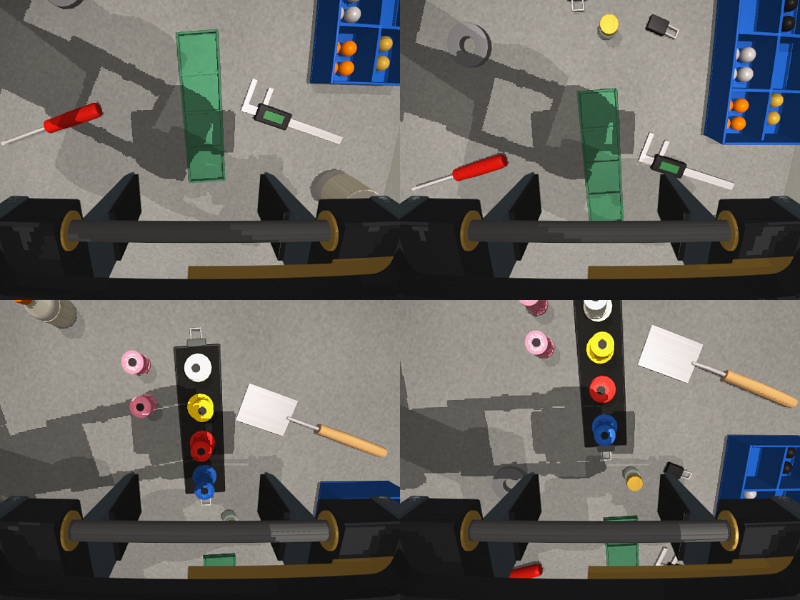

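```bash
python3 - <<'E'
from h import *
import pickle
D=pickle.load(open("d.pkl","rb"))
a=D["c1"][0][50:300,230:330]; b=D["c2"][0][0:220,240:340]
b=np.vstack([b,np.zeros((30,100,3),np.uint8)])
save("crop1",cv2.resize(np.hstack([a,b]),(480,600),interpolation=cv2.INTER_CUBIC))
E
```

```text
(no output)
```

View pics/crop1.png

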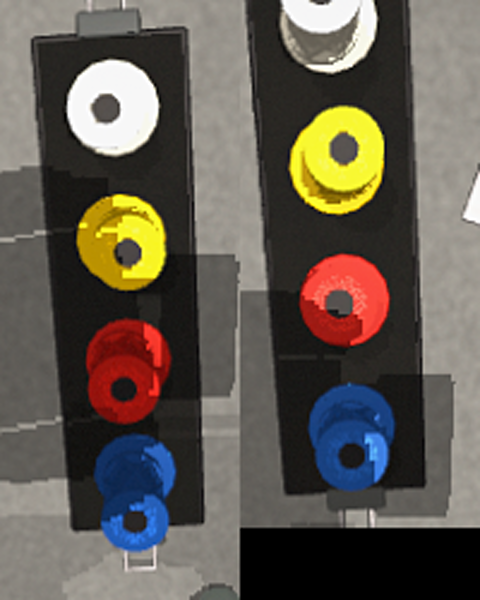

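The crop confirms it: the yellow coupon stands on the black carrier between white and red, with its hole at crop (127,252) and (344,148). The pink ones are off the carrier. Next I'll triangulate the top holes and the tray corners.

```bash
cat > meas.py <<'E'
from h import *
def holes(im,guess,R=8):
    """centre of the dark grey hole disc near guess"""
    hsv=cv2.cvtColor(im,cv2.COLOR_RGB2HSV)
    m=((hsv[...,1]<90)&(hsv[...,2]>30)&(hsv[...,2]<130)).astype(np.uint8)
    g=np.zeros_like(m); cv2.circle(g,guess,R,1,-1)
    n,l,s,c=cv2.connectedComponentsWithStats(m*g)
    if n<2: return None,0
    i=1+np.argmax(s[1:,4]); return c[i],s[i,4]
def traycorners(im):
    hsv=cv2.cvtColor(im,cv2.COLOR_RGB2HSV)
    m=cv2.inRange(hsv,(65,80,25),(90,255,255)); m=cv2.morphologyEx(m,cv2.MORPH_CLOSE,np.ones((5,5)))
    k=max(cv2.findContours(m,cv2.RETR_EXTERNAL,cv2.CHAIN_APPROX_NONE)[0],key=cv2.contourArea)
    return cv2.approxPolyDP(cv2.convexHull(k),6,True)[:,0]
E
python3 - <<'E'
from meas import *
import pickle
D=pickle.load(open("d.pkl","rb"))
G={"white":((274,95),None),"yellow":((283,155),(383,62)),"red":((281,212),(381,126)),"blue":((286,267),(386,190))}
G={k:(a,b and (b[0]-100,b[1])) for k,(a,b) in G.items()}
for k,(a,b) in G.items():
    o=[]
    for n,g in(("c1",a),("c2",b)):
        if g:
            p,s=holes(D[n][0],g); print(k,n,p,s); 
            if p is not None:o.append((D[n][1],p))
    for c,p in o: print("   plane .0655",np.round(plane(c,p,.0655)[:2],4))
    if len(o)>1: print("   tri",np.round(tri(o),4))
im,c=shot("top"); D["top"]=(im,c)
for n in("t1","t2","top"):
    q=traycorners(D[n][0]); print(n,[(p.tolist(),np.round(plane(D[n][1],p,.012)[:2],4).tolist()) for p in q])
E
```

```text
white c1 [273.82407407  94.74074074] 108
   plane .0655 [0.5365 0.268 ]
yellow c1 [283.27058824 154.67058824] 85
yellow c2 [283.01851852  61.50925926] 108
   plane .0655 [0.546  0.2088]
   plane .0655 [0.5456 0.2089]
   tri [0.5458 0.2089 0.0656]
red c1 [279. 208.] 1
red c2 [281.28735632 125.51724138] 87
   plane .0655 [0.5415 0.1516]
   plane .0655 [0.544  0.1482]
   tri [0.5428 0.1477 0.0517]
blue c1 [285.75409836 266.93442623] 61
blue c2 [282.5 186.5] 2
   plane .0655 [0.5491 0.0818]
   plane .0655 [0.5453 0.0853]
   tri [0.547  0.0885 0.0797]
t1 [([304, 41], [0.6137, -0.0924]), ([314, 252], [0.6315, -0.3423]), ([265, 255], [0.568, -0.3464]), ([246, 46], [0.5499, -0.0975])]
t2 [([303, 124], [0.6143, -0.0923]), ([312, 308], [0.6315, -0.336]), ([265, 308], [0.5671, -0.3359]), ([248, 128], [0.5504, -0.0967])]
top [([431, 162], [0.6287, -0.3424]), ([430, 191], [0.5642, -0.3389]), ([320, 193], [0.5547, -0.0969]), ([319, 167], [0.6112, -0.0943])]
```

```bash
sed -i 's/(hsv\[...,2\]>30)/(hsv[...,2]>0)/' meas.py; python3 - <<'E'
from meas import *
import pickle,json
D=pickle.load(open("d.pkl","rb"))
arm.move_to([.54,.24,.25],rot(0)); arm.sleep(.3); D["c0"]=shot("wrist"); pickle.dump(D,open("d.pkl","wb"))
rough={"white":(.5365,.268),"yellow":(.5458,.2089),"red":(.544,.1482),"blue":(.5491,.0818)}
def proj(c,P):
    T=np.linalg.inv(c["cam_to_world"]); p=T[:3,:3]@P+T[:3,3]; s=p[:2]/p[2]; s=s*(1+c["k1"]*(s@s)); K=np.array(c["intrinsics"]); return s*K[0,0]+K[:2,2]
out={}
for k,r in rough.items():
    o=[]
    for n in("c0","c1","c2"):
        im,c=D[n]; g=proj(c,np.r_[r,.0655]); 
        if not(8<g[1]<300): continue
        p,s=holes(im,tuple(int(round(v)) for v in g),7)
        print(k,n,np.round(p,1),s,np.round(plane(c,p,.0655)[:2],4))
        if s>35:o.append((c,p))
    P=tri(o); print("  tri",np.round(P,4)); out[k]=np.mean([plane(c,p,.0655)[:2] for c,p in o],0).tolist()
for a,b in(((304,41),(303,124)),((246,46),(248,128))): print("tray",np.round(tri([(D["t1"][1],a),(D["t2"][1],b)]),4))
json.dump(out,open("coupons.json","w")); print(out, arm.current_t())
E
```

```text
white c0 [274.  165.8] 105 [0.5363 0.2673]
white c1 [273.8  94.7] 108 [0.5365 0.268 ]
  tri [0.5365 0.2678 0.0689]
yellow c0 [282.4 219.8] 56 [0.5452 0.2083]
yellow c1 [283.  154.8] 91 [0.5457 0.2087]
yellow c2 [283.   61.5] 108 [0.5456 0.2089]
  tri [0.5455 0.2087 0.0667]
red c0 [281.1 270.7] 58 [0.5438 0.147 ]
red c1 [281.2 211.7] 68 [0.5439 0.1475]
red c2 [281.1 126.1] 99 [0.5438 0.1477]
  tri [0.5438 0.1478 0.0669]
blue c1 [285.8 266.9] 61 [0.5491 0.0818]
blue c2 [286.  189.6] 77 [0.5491 0.082 ]
  tri [0.5491 0.0823 0.0665]
tray [ 0.614  -0.0923  0.0116]
tray [ 0.5499 -0.0969  0.0087]
{'white': [0.5364085536494332, 0.26762565600799615], 'yellow': [0.5454953058502238, 0.20861942927857266], 'red': [0.5438186197080671, 0.1473747228328945], 'blue': [0.5491248983060499, 0.08190262546996473]} 6.2583
```

Triangulated heights are about 67 mm for the coupon tops and about 10–12 mm for the tray rim, which agrees with the text. Mapping: blue goes to y=+93, red to +31, yellow to −31 and white to −93. I'll move blue first.

```bash
cat > pp.py <<'E'
from meas import *
import json
C=json.load(open("coupons.json"))
co=np.array([[.6137,-.0924],[.6315,-.3423],[.568,-.3464],[.5499,-.0975]])
ctr=co.mean(0); yv=(co[0]+co[3]-co[1]-co[2]); yv/=np.linalg.norm(yv); yaw=np.arctan2(-yv[0],yv[1])
cy=np.array(C["white"])-C["blue"]; cyaw=np.arctan2(-cy[0],cy[1])
H=.016; UP=.15
def go(k,ty):
    s=C[k]; d=ctr+yv*ty; R=rot(cyaw); Rt=rot(yaw)
    arm.move_to([*s,UP],R); arm.grip(.070)
    arm.move_l([*s,.0115+H],feed=.12); arm.grip(.02)
    w,f=arm.current_width(),arm.current_grasp_force(); print(k,"width",w,"force",f)
    if not .028<w<.036: raise SystemExit("bad grasp")
    arm.move_l([*s,UP],feed=.12)
    arm.move_to([*d,UP],Rt); print("held",arm.current_width())
    arm.move_l([*d,.035],feed=.12); arm.move_l([*d,.004+H+.0005],feed=.03)
    arm.sleep(.2); print("F",np.round(arm.current_force(),2),"TCP",np.round(arm.current_ee_pos(),4))
    arm.grip(.060); arm.sleep(.2); arm.move_l([*d,UP],feed=.12); print("t",arm.current_t())
E
python3 - <<'E'
from pp import *
print(ctr,yaw,cyaw)
go("blue",.093)
arm.move_to([.585,-.19,.25],rot(0)); arm.sleep(.3); im,_=shot("wrist"); save("p1",im)
E
```

```text
[ 0.590775 -0.21965 ] 0.07184884468139464 0.06836270478444598
blue width 0.03132556377545598 force 30.000329911708832
held 0.03121168421153908
F [0.75 0.34 0.34] TCP [ 0.5841 -0.1269  0.0204]
t 15.425
```

View pics/p1.png

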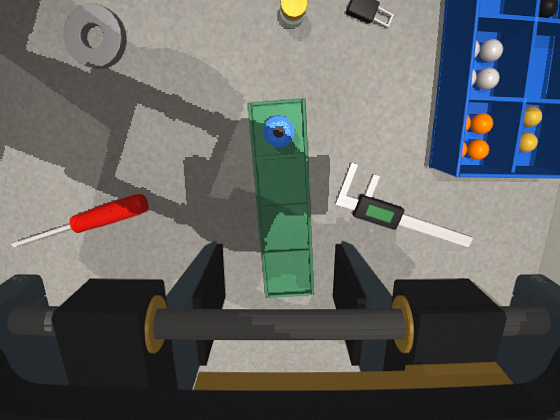

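Blue stands upright, centred in the left end bay at (279,130). Now the rest.

```bash
python3 - <<'E'
from pp import *
go("red",.031); go("yellow",-.031); go("white",-.093)
arm.move_to([.585,-.16,.28],rot(0)); arm.sleep(.3); im,c=shot("wrist"); save("p2",im)
import pickle; pickle.dump((im,c),open("e.pkl","wb")); 
arm.move_to([.5,.1,.25],rot(0)); t,ct=shot("top"); save("p3",t); print(arm.current_t())
E
```

```text
red width 0.031494879445287595 force 30.00033974647522
held 0.03160278662142801
F [ 0.48 -0.2  -1.  ] TCP [ 0.5885 -0.1887  0.0204]
t 26.3333
yellow width 0.03150945696737829 force 30.000281631946564
held 0.03141178209639996
F [ 0.84  0.28 -0.13] TCP [ 0.593  -0.2505  0.0204]
t 36.9
white width 0.03168981017425263 force 30.00018060207367
held 0.03165991225779131
F [ 0.34 -0.2  -0.35] TCP [ 0.5974 -0.3124  0.0204]
t 48.275
50.5583
```

View pics/p2.png

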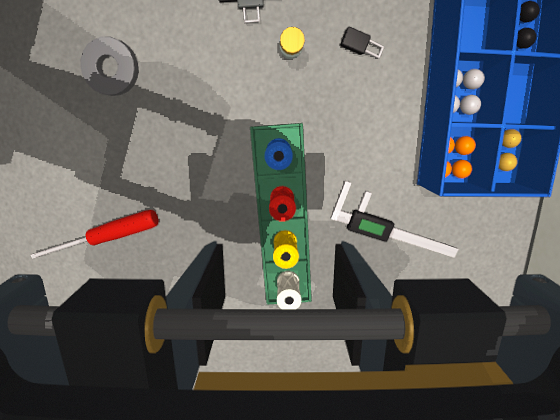

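View pics/p3.png

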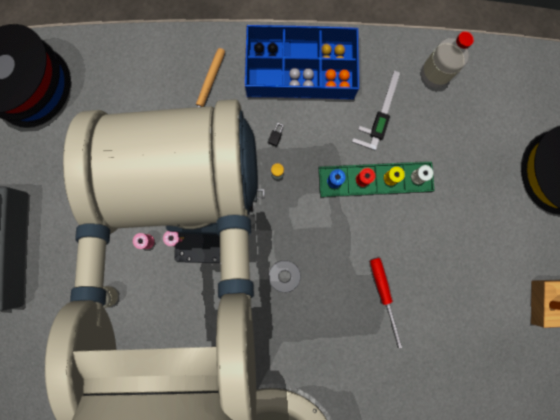

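The tray now holds blue, red, yellow and white from left to right, with holes at (279,156), (283,208), (286,256) and (289,299) in the wrist view. All are upright. One numeric check, then I'll hand in.

```bash
python3 - <<'E'
from pp import *
import pickle
im,c=pickle.load(open("e.pkl","rb")); xv=np.array([yv[1],-yv[0]]); ok=True
for k,g,t in(("blue",(279,156),.093),("red",(283,208),.031),("yellow",(286,256),-.031),("white",(289,299),-.093)):
    p,s=holes(im,g,7); e=plane(c,p,.058)[:2]-ctr; e=np.array([e@xv,e@yv-t])*1e3; ok&=bool((abs(e)<9).all()); print(k,s,np.round(e,1),"mm")
if ok: print(arm.sign_off())
E
```

```text
blue 67 [0.9 0.3] mm
red 53 [ 0.8 -0.4] mm
yellow 46 [ 0.8 -0.2] mm
white 52 [ 1.1 -0.8] mm
the job is handed in; nothing more can be done
None
```

I moved all four coupons upright into the mirrored tray bays, measured within about 1.1 mm of the bay centres, and handed the job in at about 51 s on the robot's clock; the result was not reported back.

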